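# Free the chopper's blade cap of unknown thread

## Robot

A 6-joint arm with a two-finger parallel gripper is mounted at the origin on the work surface. World frame = base frame: x ahead of the robot, y to its left, z up, the work surface at z = 0. Lengths are in m, angles in rad, forces in N, time in s.
With the tool pointing down it reaches from about 0.25 to 0.725 m from the base axis. Payload 4 kg.
Tool frame: the origin (TCP) lies at the very end of the fingers, on their centre line; the grasp point (between the pads) lies 19 mm behind it; z points along the fingers, y is the line along which they close (so a half turn about z gives the same grasp; the last joint's range is limited). The gripper opens to 85 mm and grips with 20 to 120 N. Pads are 22 mm wide; open, the fingers measure 114 mm over their backs; the gripper's body (76 mm by 85 mm) begins 54 mm behind the grasp point. The pads swing forward as they close: fully open they stand 13 mm farther back than shut.
Start: joints at [-1.181, 0.241, 0.005, 1.335, 0, 1.571], TCP at [0.19, -0.462, 0.231] pointing down, gripper open.
Joint ranges: [-2.72, 2.72], [-1.05, 1.87], [-1.09, 1.28], [-1.99, 2.15], [-1.42, 1.44], [-3.14, 3.14]. Speed limits (rad/s): [2.79, 2.79, 3.14, 3.14, 3.14, 3.14].

## Interface

Orientations are given as a unit quaternion [x, y, z, w].
In Python, from workcell import bot, vision, workorder gives the robot as it stands.
- The arm moves only by the shell command python3 -m creep 'ROWS' [OPENING]. ROWS is JSON, a list of rows, each a list of 2 entries, a list of its own where there are three numbers: the shift along the tool's x, y, z in mm, then the turn, a rotation vector about the tool's x, y, z in rad. In form: [[[dx, dy, dz], [wx, wy, wz]], ...]. A call has 1 to 12 rows; each row shifts and turns the commanded pose from where the row before left it, along the tool's axes as they then stand; what a row does not reach is not made up. A row lasts 1/8 s, in which the tool goes at most 62.5 mm and 10.7 degrees, less where a joint would pass 70% of its speed; a pose out of reach is approached as far as the arm can. A call is refused whole if a number of a shift passes 62.5 or a number of a turn 0.188, either way. A call with a gripper value outside its range is refused whole. OPENING is the finger opening in mm, from 0 to 85.4, set as the call begins (- or left out, the last holds). The fingers move at their own pace and stop on an object; the grip force is fixed at half the most. Time passes only in rows, so rows that do not move let the fingers close. It gives the time, the measured TCP pose, the force, the opening and the grip force at its end, in the units of the state.
- bot.get_obs(): the state, without advancing time (a new reading comes with each control period).
- vision.camera(name): name is "side" or "top" or "wrist"; returns a dict with "image" (384x512x3 uint8, blue, green, red), "z_map" (384x512 float32, m along the optical axis (not along the pixel's ray), 0 where there is no reading), "K" (3x3 intrinsics, pixels), "k1" (the pictures are not rectified: a ray, as slopes to the right and down, at radius r is drawn at 1 + k1 r^2 times it, then the intrinsics apply), "rvec" (rotation vector, rad) and "tvec" (3), from world to camera coordinates, as OpenCV has them; the wrist camera has in their place "tool_from_camera" (4x4, takes a point from camera to tool coordinates, whose origin is the TCP and whose axes are the flange's). Camera axes: x right, y down, z forward; pixel columns grow to the right and rows downward; lengths in m; the calibration is good to about 2 mm. A picture is of the moment at which its call begins: read the wrist's pose just before it.
- workorder.job_done(): hands the job in; it is judged then, once.
Trained networks look in a picture, given as the dict that the camera call returned (one of the last four; its "shot" number tells which), for a name from the list of things; names that differ only in an ending like _2 or _b are one class to them, and where a whole thing is asked for, a point or a joint stands for the part that bears it (a point fixed in the world has none). Each returns a list of dicts, best first, with "score" (0 to 1); they miss things now and then, are a little off and sometimes report something else, mostly with a low value. They report only what shows in the picture. A call takes as long as a camera call. They do not tell look-alikes from the thing itself.
- vision.spot_in(picture, query): "position" ([column, row] in pixels, amid what is visible of it).
- vision.place_of(picture, query): "position" ([column, row] in pixels: a listed point, or the origin of a listed thing).
The state is a dict: "clock": time; "joint_pos": joint angles; "joint_vel": joint speeds; "tau": joint torques, N m; "eef_pos": TCP position; "tool_rot": TCP orientation; "ft_force": force on the tool from outside, world axes, zero at the start; "ft_torque": the same for the moment, N m; "grip_width": finger opening in m; "grasp_force": force on a finger pad.
Only numpy, scipy, OpenCV 4.12 (cv2) and the standard library are available. Lean on these libraries where they do the work, as an engineer would, in place of code of your own. Each camera call takes 0.05 s, during which the arm holds its last target. There are 200 camera calls.

## Task

The food chopper's blade has to come out for cleaning: lift the loose lid off its bowl by the knob and set it down (do not drop it) flat, knob up, in the middle of the wooden tray, and let go of it. Then unscrew the cap in the middle of the bowl - nobody remembers whether its thread is right- or left-handed, so try both ways - and lift it off, leaving the other things on the counter where they are. Finish while holding the cap still in the gripper, about 10 cm or more above the bowl's rim; do not put it down.

Things in the scene. Friction and masses are not known exactly. Their poses are not given: they have to be found in the camera images.
- chopper: Low food chopper, fixed to the counter, white plastic with a steel bowl. Origin on the counter on the bowl's axis, z up. Round base 180 dia. A motor housing 62 x 100, 106 high, stands against the bowl, its centre 117 from the bowl's axis along the chopper's own +x (roughly away from the robot).
- chopper_rim (a point): Centre of the bowl's mouth, 100 above the counter. Bowl: outer dia 168, inner dia 160, floor 60 below the rim. On the bowl's axis a fixed hub carries the blade (tips 67 from the axis, 53 below the rim) under the screw cap.
- lid: Loose aluminium lid over the bowl, about 200 g. Origin on its axis at the bottom of its locating ring (dia 152, 6 deep), z up. Round plate dia 166 from z 6 to 11. It starts on the bowl, origin 94 above the counter, ring inside the bowl with 4 play all round; nothing locks it.
- lid_knob (a point): Middle of the lid's round black knob, on the lid's axis, 36 above the lid's origin. Knob dia 30, from 26 to 46 above the lid's origin, on a stem dia 18; the lid's plate lies 25 below this point.
- cap: Black ribbed round screw cap, dia 48, 38 high, about 60 g, holding the blade on the hub in the middle of the bowl; under the lid at the start. Origin on its axis at its underside, z up; it starts on the bowl's axis, underside 54 and flat top 92 above the counter (8 below the rim), 56 free all round to the bowl's wall. Any grip across its diameter will do.
- cap_top (a point): Centre of the cap's flat top. Coarse thread, its hand unknown and unseen. Tightening it meets a hard stop within 0.2 rad. Loosening it turns easily, without rising by itself: from 0.75 rad on it lifts straight off (off the hub once 20 up); a hard stop comes about 1.25 rad from the start, so turn about 1.0. Until then it lifts no more than 4.
- tray: Shallow square wooden tray with a sheet of paper in it, fixed to the counter. Origin at the centre of its underside, z up. 240 x 240 outside, 216 x 216 inside, 30 high, walls 12, inner floor 12 above the counter.
- shaker: Bystander: glass shaker, dia 38, 95 high, stands between chopper and tray. Origin at the centre of its underside.
- can: Bystander: plain metal can, dia 54, 115 high, stands between chopper and tray. Origin at the centre of its underside.
- carton: Bystander: small cardboard carton, 50 x 50 x 40 high, stands between chopper and tray. Origin at the centre of its underside.
- mug: Bystander: white mug, dia 80, 90 high, beyond the task's things. Origin at the centre of its underside.
- jar: Bystander: amber glass jar, dia 80, 120 high, on the left. Origin at the centre of its underside.
- dish: Bystander: white china dish, dia 140, 60 high, on the right. Origin at the centre of its underside.
Not all that is in view belongs to the job. What is shaped like the lid but red is not meant.

How it is judged:
By the outcome, as a careful person would: the job done as asked, in the order asked, and still so for the second after the job is handed in, while the arm keeps its last pose, push and grip.
It also fails if it takes over 66 s, if anything falls off the work surface, if the arm or the gripper's body presses on something with over 40 N, if the wrist force passes 120 N, or if a joint passes its speed limit or range.

## Working session

There is one attempt and no reset: what is moved stays moved. The work goes in short steps, Python scripts to look and compute and a shell command to move; the robot and the scene stay as the last step left them, time stands still between calls to the robot, and variables do not carry over. Pictures are saved under pics/ and viewed, at most 10 in all, crops included, and the job is handed in when it is done.

```bash
mkdir -p pics; ls; cat > h.py <<'E'
import numpy as np, cv2
from scipy.spatial.transform import Rotation as R
from workcell import bot, vision, workorder
def ray(p,px):
    K=np.array(p["K"]);s=np.array([(px[0]-K[0,2])/K[0,0],(px[1]-K[1,2])/K[1,1]])
    u=s.copy()
    for _ in range(20): u=s/(1+p["k1"]*(u@u))
    return np.array([u[0],u[1],1.])
def pose(p,o=None):
    if "rvec" in p:
        Rm=cv2.Rodrigues(np.array(p["rvec"],float))[0]; return Rm.T, -Rm.T@np.array(p["tvec"]).ravel()
    T=np.array(p["tool_from_camera"]);Rt=R.from_quat(o["tool_rot"]).as_matrix()
    return Rt@T[:3,:3], Rt@T[:3,3]+np.array(o["eef_pos"])
def at_z(p,px,z,o=None):
    A,c=pose(p,o); d=A@ray(p,px); return c+d*(z-c[2])/d[2]
def at_depth(p,px,o=None):
    A,c=pose(p,o); i,j=int(round(px[1])),int(round(px[0]))
    w=p["z_map"][max(0,i-1):i+2,max(0,j-1):j+2]; w=w[w>0]
    return c+A@ray(p,px)*np.median(w) if len(w) else None
E
cat > a.py <<'E'
from h import *
np.set_printoptions(precision=4,suppress=True)
o=bot.get_obs();print(o["clock"],o["eef_pos"],o["tool_rot"],o["ft_force"])
for n in ("top","side"):
    p=vision.camera(n); cv2.imwrite(f"pics/{n}0.png",p["image"])
    print(n,pose(p)[1])
    for q,z in (("chopper_rim",.1),("lid",.094),("lid_knob",.13),("tray",0),("shaker",0),("can",0),("carton",0),("jar",0),("dish",0),("mug",0)):
        for r in vision.place_of(p,q)[:3]:
            if r["score"]>.15: print(q,np.round(r["score"],2),np.round(r["position"]),at_z(p,r["position"],z),at_depth(p,r["position"]))
E
python3 a.py
```

```text
pics
0.0 [ 0.1898 -0.4619  0.2304] [ 0.9811  0.1936 -0.0002 -0.001 ] [-0.1003  0.4168 -0.4433]
top [0.3203 0.0077 1.7744]
lid 0.96 [372. 240.] [ 0.3439 -0.3983  0.094 ] [ 0.3445 -0.4099  0.0461]
lid 0.95 [312. 244.] [ 0.3361 -0.1964  0.094 ] [ 0.3366 -0.2031  0.0386]
lid 0.74 [371. 142.] [ 0.6805 -0.415   0.094 ] [ 0.6904 -0.4267  0.0478]
lid_knob 0.96 [314. 240.] [ 0.3506 -0.2003  0.13  ] [ 0.3522 -0.2109  0.0458]
lid_knob 0.87 [316. 178.] [ 0.5551 -0.216   0.13  ] [ 0.5543 -0.2153  0.1357]
lid_knob 0.75 [373. 144.] [ 0.6671 -0.4124  0.13  ] [ 0.6849 -0.4341  0.0453]
tray 0.82 [180. 191.] [0.5426 0.2598 0.    ] [0.5409 0.2579 0.0135]
shaker 0.65 [253. 206.] [ 0.4809 -0.0035  0.    ] [ 0.4745 -0.003   0.0705]
can 0.69 [250. 169.] [0.6152 0.0056 0.    ] [0.5988 0.0057 0.0984]
carton 0.76 [253. 224.] [ 0.4164 -0.0005  0.    ] [ 0.4142 -0.0003  0.0405]
jar 0.84 [ 92. 197.] [0.5292 0.5771 0.    ] [0.5174 0.5449 0.1004]
jar 0.33 [318. 179.] [ 0.571  -0.2387  0.    ] [ 0.5513 -0.2194  0.139 ]
dish 0.95 [420. 191.] [ 0.5175 -0.6044  0.    ] [ 0.517  -0.6029  0.0042]
mug 0.96 [248. 127.] [0.
[... 621 characters left out ...]
2. 169.] [0.5396 0.2409 0.    ] [0.5365 0.2317 0.0102]
tray 0.29 [336. 364.] [ 0.5185 -0.6067  0.    ] [ 0.5169 -0.6078  0.0059]
shaker 0.75 [239. 216.] [0.4694 0.0061 0.    ] [ 0.4639 -0.0098  0.0226]
can 0.75 [273. 205.] [ 0.6106 -0.0015  0.    ] [ 0.6002 -0.0214  0.0287]
carton 0.75 [225. 222.] [ 0.4126 -0.0005  0.    ] [ 0.4051 -0.027   0.0381]
carton 0.4 [233. 169.] [0.5435 0.2404 0.    ] [0.5402 0.2307 0.0107]
jar 0.95 [204. 124.] [0.5276 0.5625 0.    ] [0.5205 0.5341 0.0242]
jar 0.36 [226. 221.] [0.4161 0.0054 0.    ] [ 0.4084 -0.0217  0.0387]
dish 0.73 [335. 362.] [ 0.5173 -0.5999  0.    ] [ 0.5159 -0.6008  0.0049]
mug 0.62 [306. 191.] [0.7566 0.005  0.    ] [ 0.7341 -0.0273  0.0462]
```

```bash
python3 - <<'E'
import cv2,numpy as np
a=cv2.imread("pics/top0.png");b=cv2.imread("pics/side0.png")
c=cv2.resize(a[90:290,70:470],(800,400),interpolation=cv2.INTER_CUBIC)
cv2.imwrite("pics/v1.png",c)
cv2.imwrite("pics/v2.png",cv2.resize(b[90:390,150:400],(667,600)[0:2] and (500,600),interpolation=cv2.INTER_CUBIC))
E
```

```text
(no output)
```

View pics/v1.png

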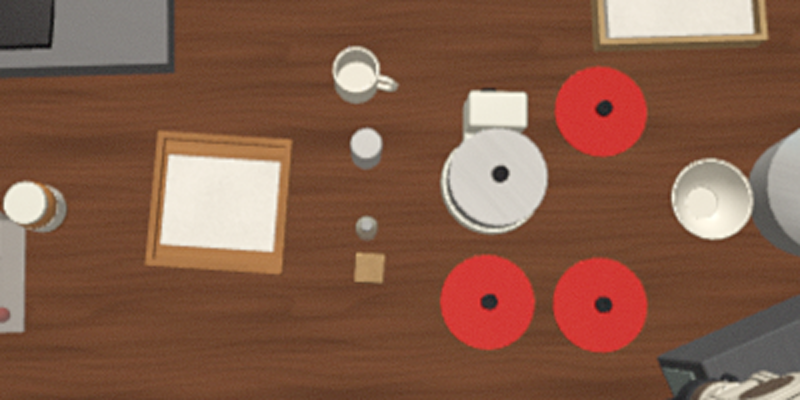

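View pics/v2.png

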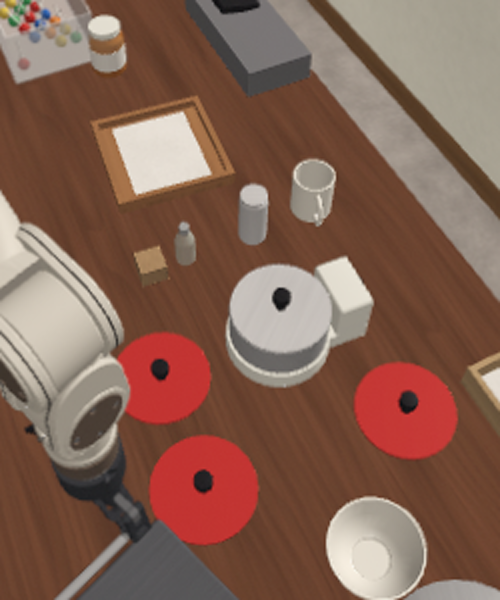

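The silver lid sits on the chopper, with its knob at about (320,177) in the top picture (view 500,175). The things I could mistake for it are the red lids at (314,240), (372,241) and (372,143), so the silver one is the target. The tray is the brown one at (180,191), beyond the shaker, can and carton. The other tray, at top right (410,100), isn't meant. I'll move above the knob.

```bash
python3 -m creep '[[[30,-6,-4],[0,0,0]],[[50,-10,-4],[0,0,0]],[[50,-10,-4],[0,0,0]],[[50,-10,-4],[0,0,0]],[[50,-10,-4],[0,0,0]],[[50,-10,0],[0,0,0]],[[50,-10,0],[0,0,0]],[[50,-10,0],[0,0,0]],[[40,-10,0],[0,0,0]],[[11,-3,0],[0,0,0]],[[0,0,0],[0,0,0]]]' 85
cat > w.py <<'E'
from h import *
import sys
np.set_printoptions(precision=4,suppress=True)
o=bot.get_obs();p=vision.camera("wrist");cv2.imwrite(f"pics/{sys.argv[1]}.png",p["image"])
print(o["clock"],o["eef_pos"],o["tool_rot"],o["joint_pos"],o["ft_force"])
Rt=R.from_quat(o["tool_rot"]).as_matrix()
for a in sys.argv[2:]:
    q,z=a.split("=")
    for r in vision.place_of(p,q)[:3]:
        w=at_z(p,r["position"],float(z),o)
        print(q,round(r["score"],2),np.round(r["position"]),w,at_depth(p,r["position"],o),"tool mm",1000*Rt.T@(w-o["eef_pos"]))
E
python3 w.py w1 lid_knob=.13 lid=.094
```

```text
clock: 2.48
eef_pos: [0.5549, -0.2161, 0.2509]
tool_rot: [0.981, 0.194, -0.0, -0.0]
ft_force: [0.3, -0.6, 0.1]
grip_width: 0.0848
grasp_force: 0.0
2.475 [ 0.5549 -0.2161  0.2509] [ 0.981   0.1942 -0.0005 -0.0001] [-0.3712  0.4302  0.3248  1.4662 -0.0004  2.3796] [ 0.2632 -0.6329  0.0834]
lid_knob 0.76 [200. 288.] [ 0.422  -0.2067  0.13  ] [ 0.3543 -0.214   0.0455] tool mm [-119.1427  -59.268   121.0394]
lid_knob 0.66 [450. 135.] [ 0.6729 -0.3681  0.13  ] [ 0.6861 -0.4276  0.045 ] tool mm [ 51.3995 185.5459 120.8047]
lid_knob 0.65 [264. 188.] [ 0.5583 -0.2271  0.13  ] [ 0.561  -0.2255  0.1394] tool mm [ -0.8422  11.5114 120.9063]
lid 0.9 [203. 272.] [ 0.4174 -0.2057  0.094 ] [ 0.3579 -0.2117  0.0113] tool mm [-122.9592  -61.9317  157.0438]
lid 0.84 [308. 314.] [ 0.4089 -0.3562  0.094 ] [ 0.3462 -0.4045  0.0102] tool mm [-188.2197   73.9591  157.0647]
lid 0.78 [430. 133.] [ 0.672  -0.3722  0.094 ] [ 0.6832 -0.4247  0.0107] tool mm [ 49.0274 188.9933 156.806 ]
```

View pics/w1.png

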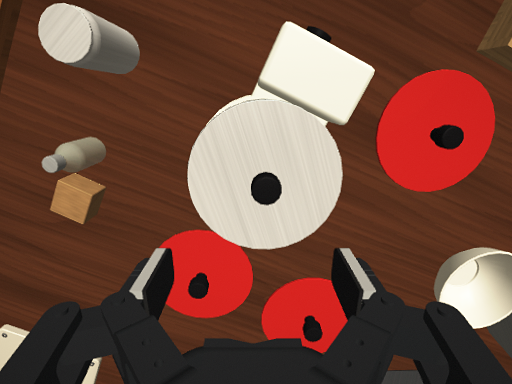

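The wrist view shows the silver lid and its knob at (265,188), with red lids at (225,275), (310,320) and (435,130). I'll pin the lid axis down from depth points.

```bash
cat > fit.py <<'E'
from h import *
def cloud(p,o=None,s=1):
    A,c=pose(p,o); K=np.array(p["K"]); z=p["z_map"]
    ii,jj=np.nonzero(z>0); s=np.stack([(jj-K[0,2])/K[0,0],(ii-K[1,2])/K[1,1]],1); u=s.copy()
    for _ in range(20): u=s/(1+p["k1"]*(u**2).sum(1))[:,None]
    d=z[ii,jj][:,None]*np.c_[u,np.ones(len(u))]
    return c+d@A.T, p["image"][ii,jj], ii, jj
def circ(P):
    P=P.astype(np.float32); (x,y),r=cv2.minEnclosingCircle(P); return x,y,r
E
python3 - <<'E'
from fit import *
np.set_printoptions(precision=4,suppress=True)
for n in ("wrist","top"):
    o=bot.get_obs();p=vision.camera(n)
    P,C,_,_=cloud(p,o if n=="wrist" else None)
    near=np.hypot(P[:,0]-.555,P[:,1]+.217)<.1; g=C.mean(1)
    pl=near&(abs(P[:,2]-.105)<.006)&(g>90)&(P[:,0]<.64)
    kn=near&(P[:,2]>.125)&(P[:,2]<.15)&(g<70)
    for m in (pl,kn): print(n,m.sum(),P[m].mean(0),circ(P[m][:,:2]), P[m].min(0),P[m].max(0))
E
```

```text
wrist 17319 [ 0.564  -0.2256  0.1043] (0.5583817958831787, -0.22816477715969086, 0.08394486457109451) [ 0.4751 -0.3118  0.099 ] [ 0.64   -0.1451  0.1068]
wrist 756 [ 0.5607 -0.227   0.1381] (0.559420108795166, -0.22788001596927643, 0.014536554925143719) [ 0.5454 -0.2419  0.125 ] [ 0.5735 -0.2138  0.1412]
top 411 [ 0.5738 -0.1787  0.1052] (0.567168116569519, -0.20205390453338623, 0.07691275328397751) [ 0.4964 -0.232   0.099 ] [ 0.6399 -0.1434  0.111 ]<stdin>:9: RuntimeWarning: Mean of empty slice.
  ret = um.true_divide(
Traceback (most recent call last):
ValueError: zero-size array to reduction operation minimum which has no identity
```

Lid axis: (0.559, -0.228), plate at 0.105, radius 0.084, all consistent with the given sizes. While descending I'll also turn the wrist towards mid-range for joint 6.

```bash
python3 -m creep '[[[-1,12.5,0],[0,0,0]],[[0,0,10],[0,0,-0.18]],[[0,0,13],[0,0,-0.18]],[[0,0,13],[0,0,-0.18]],[[0,0,13],[0,0,-0.18]],[[0,0,13],[0,0,-0.18]],[[0,0,13],[0,0,-0.18]],[[0,0,13],[0,0,-0.18]],[[0,0,13],[0,0,-0.18]],[[0,0,13],[0,0,-0.18]],[[0,0,10],[0,0,-0.18]],[[0,0,0],[0,0,-0.18]]]' 85
python3 -m creep '[[[0,0,10],[0,0,0]],[[0,0,5],[0,0,0]],[[0,0,2],[0,0,0]],[[0,0,0],[0,0,0]]]' 60
python3 -m creep '[[[0,0,0],[0,0,0]],[[0,0,0],[0,0,0]],[[0,0,0],[0,0,0]],[[0,0,0],[0,0,0]]]' 20
```

```text
clock: 4.22
eef_pos: [0.5579, -0.2293, 0.1261]
tool_rot: [0.374, 0.927, -0.0, -0.001]
ft_force: [-0.6, -0.2, -0.3]
grip_width: 0.0853
grasp_force: 0.0
clock: 4.72
eef_pos: [0.5586, -0.2284, 0.1101]
tool_rot: [0.377, 0.926, 0.0, -0.0]
ft_force: [-0.6, 0.0, -0.7]
grip_width: 0.0599
grasp_force: 0.0
clock: 5.22
eef_pos: [0.5589, -0.2285, 0.1109]
tool_rot: [0.376, 0.926, -0.0, 0.0]
ft_force: [-0.7, -0.9, 2.7]
grip_width: 0.0284
grasp_force: 59.5
```

```bash
python3 w.py w2 lid_knob=.13
```

```text
5.225 [ 0.5589 -0.2285  0.1109] [ 0.3764  0.9264 -0.0001  0.0005] [-0.388   0.5162  0.0917  1.1453 -0.0002  0.3839] [-0.7292 -0.8933  2.6766]
lid_knob 0.75 [252. 267.] [ 0.558 -0.227  0.13 ] [ 0.5536 -0.2228  0.1391] tool mm [  1.727    0.3953 -19.1024]
```

Knob gripped. Lifting straight up.

```bash
python3 -m creep '[[[0,0,-4],[0,0,0]],[[0,0,-8],[0,0,0]],[[0,0,-12],[0,0,0]],[[0,0,-16],[0,0,0]],[[0,0,-16],[0,0,0]],[[0,0,-16],[0,0,0]],[[0,0,-10],[0,0,0]],[[0,0,-6],[0,0,0]],[[0,0,0],[0,0,0]]]' 20
python3 - <<'E'
from fit import *
np.set_printoptions(precision=4,suppress=True)
o=bot.get_obs();print(o["eef_pos"],o["ft_force"],o["grip_width"],o["joint_pos"])
p=vision.camera("top");cv2.imwrite("pics/top1.png",p["image"])
P,C,_,_=cloud(p)
# paper: white, z~.012
m=(abs(P[:,0]-.54)<.16)&(abs(P[:,1]-.26)<.16)
w=m&(C.min(1)>150)&(P[:,2]<.03); print("paper",w.sum(),P[w].mean(0),cv2.minAreaRect(P[w][:,:2].astype(np.float32)))
r=m&(P[:,2]>.022); print("rim",r.sum(),P[r].mean(0),cv2.minAreaRect(P[r][:,:2].astype(np.float32)))
for q,z in (("tray",0),):
    for t in vision.place_of(p,q)[:2]: print(q,t["score"],at_z(p,t["position"],z))
    for t in vision.spot_in(p,q)[:2]: print(q,t["score"],at_z(p,t["position"],.01))
p=vision.camera("wrist");cv2.imwrite("pics/w3.png",p["image"])
E
```

```text
clock: 6.45
eef_pos: [0.5588, -0.2284, 0.1986]
tool_rot: [0.376, 0.926, 0.0, 0.0]
ft_force: [-0.4, 0.7, -2.2]
grip_width: 0.028
grasp_force: 59.3
[ 0.5588 -0.2284  0.1986] [-0.3959  0.7252 -2.2341] 0.02803985334438513 [-0.388   0.4622  0.2393  1.3474  0.      0.3838]
paper 2520 [0.54   0.2583 0.0126] ((0.5407807230949402, 0.2590140104293823), (0.20325037837028503, 0.16253386437892914), 84.41557312011719)
rim 954 [0.5393 0.2604 0.0299] ((0.5395474433898926, 0.25924694538116455), (0.2417481541633606, 0.24146032333374023), 84.47447967529297)
tray 0.83 [0.5489 0.2493 0.    ]
tray 0.51 [0.5331 0.5743 0.    ]
tray 0.73 [0.5325 0.2503 0.01  ]
```

View pics/w3.png

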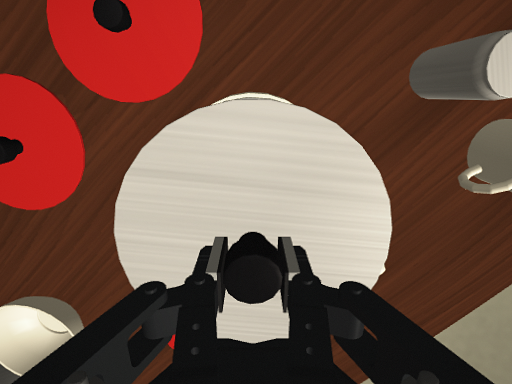

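The silver lid hangs level in the fingers, its disc centred at about (253,215). Tray centre: (0.5395, 0.259), with a measured outline of 0.242 square that matches the given size. Carrying the lid over.

```bash
python3 -m creep '[[[8,8,0],[0,0,0]],[[18,17,0],[0,0,0]],[[34,32,0],[0,0,0]],[[40,38,0],[0,0,0]],[[40,38,0],[0,0,0]],[[40,38,0],[0,0,0]],[[40,38,0],[0,0,0]],[[40,38,0],[0,0,0]],[[40,38,0],[0,0,0]],[[30,29,0],[0,0,0]],[[16,15,0],[0,0,0]],[[7,7,0],[0,0,0]]]' 20
python3 -m creep '[[[0,0,0],[0,0,0]],[[0,0,0],[0,0,0]]]' 20
python3 w.py w4 lid_knob=.218
```

```text
clock: 8.15
eef_pos: [0.5395, 0.2597, 0.198]
tool_rot: [0.376, 0.927, -0.0, -0.0]
ft_force: [1.1, -0.2, -2.2]
grip_width: 0.0284
grasp_force: 59.5
clock: 8.4
eef_pos: [0.5402, 0.2573, 0.1983]
tool_rot: [0.377, 0.926, -0.0, 0.0]
ft_force: [0.7, -0.6, -1.6]
grip_width: 0.0284
grasp_force: 59.5
8.4 [0.5402 0.2573 0.1983] [ 0.3772  0.9261 -0.0003  0.    ] [ 0.4447  0.4522  0.2229  1.3419 -0.0005  1.2183] [ 0.6983 -0.6388 -1.6413]
lid_knob 0.76 [250. 270.] [0.5393 0.2568 0.218 ] [0.5353 0.2608 0.2264] tool mm [  0.3282  -1.0229 -19.6728]
```

```bash
python3 -m creep '[[[0,0,8],[0,0,0]],[[0,0,18],[0,0,0]],[[0,0,25],[0,0,0]],[[0,0,25],[0,0,0]],[[0,0,25],[0,0,0]],[[0,0,22],[0,0,0]],[[0,0,16],[0,0,0]],[[0,0,10],[0,0,0]],[[0,0,6],[0,0,0]],[[0,0,4],[0,0,0]],[[0,0,2],[0,0,0]],[[0,0,0],[0,0,0]]]' 20
python3 -m creep '[[[0,0,2],[0,0,0]],[[0,0,2],[0,0,0]],[[0,0,1],[0,0,0]],[[0,0,0],[0,0,0]]]' 20
```

```text
clock: 10.0
eef_pos: [0.5402, 0.2588, 0.0376]
tool_rot: [0.376, 0.926, 0.0, 0.0]
ft_force: [-0.7, -0.2, -1.6]
grip_width: 0.0283
grasp_force: 59.5
clock: 10.5
eef_pos: [0.5399, 0.2586, 0.0322]
tool_rot: [0.376, 0.926, -0.0, -0.0]
ft_force: [0.2, 0.3, -2.3]
grip_width: 0.0282
grasp_force: 59.5
```

```bash
python3 -m creep '[[[0,0,1],[0,0,0]],[[0,0,1],[0,0,0]],[[0,0,1],[0,0,0]],[[0,0,0],[0,0,0]]]' 20
python3 -m creep '[[[0,0,0.5],[0,0,0]],[[0,0,0.5],[0,0,0]],[[0,0,0],[0,0,0]]]' 20
```

```text
clock: 11.0
eef_pos: [0.5399, 0.2586, 0.0292]
tool_rot: [0.376, 0.926, -0.0, -0.0]
ft_force: [0.1, 0.8, -2.0]
grip_width: 0.0283
grasp_force: 59.5
clock: 11.38
eef_pos: [0.5401, 0.2587, 0.0289]
tool_rot: [0.376, 0.926, 0.0, 0.0]
ft_force: [-2.1, -0.6, 3.3]
grip_width: 0.0282
grasp_force: 60.0
```

The force flips to +3 N at the expected height, so the lid is down. Releasing it.

```bash
python3 -m creep '[[[0,0,0],[0,0,0]],[[0,0,0],[0,0,0]],[[0,0,0],[0,0,0]],[[0,0,0],[0,0,0]]]' 70
python3 -m creep '[[[0,0,-6],[0,0,0]],[[0,0,-12],[0,0,0]],[[0,0,-20],[0,0,0]],[[0,0,-30],[0,0,0]],[[0,0,-30],[0,0,0]],[[0,0,-30],[0,0,0]],[[0,0,-25],[0,0,0]],[[0,0,-20],[0,0,0]],[[0,0,-8],[0,0,0]],[[0,0,0],[0,0,0]]]' 70
python3 - <<'E'
from fit import *
np.set_printoptions(precision=4,suppress=True)
o=bot.get_obs();p=vision.camera("wrist");P,C,_,_=cloud(p,o)
near=np.hypot(P[:,0]-.54,P[:,1]-.259)<.12
for lo,hi in ((.018,.027),(.045,.065)):
    m=near&(P[:,2]>lo)&(P[:,2]<hi)
    if lo<.03: m&=(C.max(1).astype(int)-C.min(1)<40)
    A=np.c_[P[m][:,:2]-[.54,.259],np.ones(m.sum())]
    print(m.sum(),np.median(P[m],0),circ(P[m][:,:2]),np.linalg.lstsq(A,P[m][:,2],rcond=None)[0])
t=vision.camera("top");cv2.imwrite("pics/top2.png",t["image"])
P,C,_,_=cloud(t)
# chopper cap & rim from top view
m=(np.hypot(P[:,0]-.559,P[:,1]+.228)<.1)&(P[:,2]>.094)&(P[:,2]<.107);print("rim",m.sum(),circ(P[m][:,:2]))
m=(np.hypot(P[:,0]-.559,P[:,1]+.228)<.05)&(P[:,2]>.08)&(P[:,2]<.1);print("cap",m.sum(),P[m].mean(0) if m.any() else "",circ(P[m][:,:2]) if m.any() else "")
for q,z in (("cap_top",.092),("chopper_rim",.1)):
    for r in vision.place_of(t,q)[:2]: print(q,r["score"],r["position"],at_z(t,r["position"],z))
cv2.imwrite("pics/v3.png",np.hstack([p["image"][:, :],cv2.resize(t["image"][100:250,150:400],(288,384)[0:1]+(384,))])[:,:800])
E
```

```text
clock: 11.88
eef_pos: [0.5401, 0.2587, 0.0283]
tool_rot: [0.376, 0.926, 0.0, 0.0]
ft_force: [-0.1, 0.5, -0.3]
grip_width: 0.0699
grasp_force: 0.0
clock: 13.12
eef_pos: [0.5403, 0.2588, 0.2101]
tool_rot: [0.376, 0.926, 0.001, 0.001]
ft_force: [0.1, -0.3, -0.5]
grip_width: 0.07
grasp_force: 0.0
13779 [0.5333 0.266  0.0222] (0.5500958561897278, 0.27427104115486145, 0.10054712742567062) [ 0.0002 -0.0009  0.0222]
595 [0.5392 0.2604 0.057 ] (0.5403566360473633, 0.25933128595352173, 0.014818829484283924) [ 0.0829 -0.0737  0.0566]
rim 280 (0.5678690075874329, -0.2269139587879181, 0.09222738444805145)
cap 156 [ 0.5586 -0.226   0.091 ] (0.5591394901275635, -0.227331280708313, 0.024731023237109184)
cap_top 0.57 [417.8, 190.3] [ 0.5088 -0.5669  0.092 ]
cap_top 0.49 [316.9, 176.5] [ 0.5667 -0.2239  0.092 ]
chopper_rim 0.97 [314.6, 179.4] [ 0.5557 -0.2145  0.1   ]
```

View pics/v3.png

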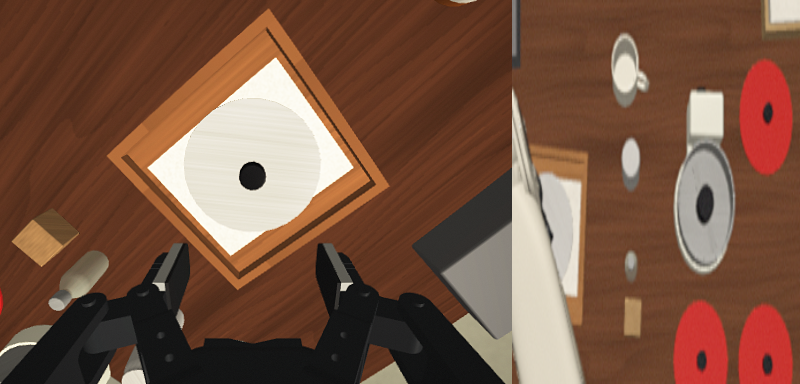

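The lid lies flat (slopes about 0), knob up at (252,176) and centred in the tray. The open bowl shows the black cap, measured at (0.559, -0.227). Heading back over it.

```bash
python3 -m creep '[[[-8,-8,0],[0,0,0]],[[-18,-17,0],[0,0,0]],[[-34,-32,0],[0,0,0]],[[-40,-38,0],[0,0,0]],[[-40,-38,0],[0,0,0]],[[-40,-38,0],[0,0,0]],[[-40,-38,0],[0,0,0]],[[-40,-38,0],[0,0,0]],[[-40,-38,0],[0,0,0]],[[-30,-29,0],[0,0,0]],[[-16,-15,0],[0,0,0]],[[-7,-7,0],[0,0,0]]]' 80
python3 -m creep '[[[0,0,0],[0,0,0]]]' 80
python3 w.py w5 cap_top=.092
python3 - <<'E'
from fit import *
np.set_printoptions(precision=4,suppress=True)
o=bot.get_obs();p=vision.camera("wrist");P,C,_,_=cloud(p,o)
Rt=R.from_quat(o["tool_rot"]).as_matrix()
m=(np.hypot(P[:,0]-.559,P[:,1]+.228)<.05)&(P[:,2]>.087)&(P[:,2]<.097)
x,y,r=circ(P[m][:,:2]);print(m.sum(),P[m].mean(0),x,y,r,1000*Rt.T@(np.array([x,y,.092])-o["eef_pos"]))
E
```

```text
clock: 14.82
eef_pos: [0.5582, -0.2293, 0.2089]
tool_rot: [0.377, 0.926, 0.0, -0.0]
ft_force: [-0.8, 0.5, 0.6]
grip_width: 0.0801
grasp_force: 0.0
clock: 14.95
eef_pos: [0.5586, -0.2279, 0.2091]
tool_rot: [0.376, 0.926, 0.0, -0.0]
ft_force: [-0.1, 0.3, 0.2]
grip_width: 0.08
grasp_force: 0.0
14.95 [ 0.5586 -0.2279  0.2091] [ 0.3763  0.9265  0.0002 -0.0003] [-0.3876  0.4582  0.2603  1.3736  0.0005  0.384 ] [-0.0833  0.3436  0.2472]
cap_top 0.77 [248. 187.] [ 0.5554 -0.2296  0.092 ] [ 0.5556 -0.2298  0.0911] tool mm [  1.0188  -3.4484 117.0939]
cap_top 0.61 [ 61. 309.] [ 0.5085 -0.4909  0.092 ] [ 0.502  -0.269   0.2709] tool mm [-147.5819 -223.415   116.9387]
1858 [ 0.5578 -0.2272  0.0912] 0.5583524107933044 -0.22797000408172607 0.02432996965944767 [ -0.4583  -1.0325 117.306 ]
```

View pics/w5.png

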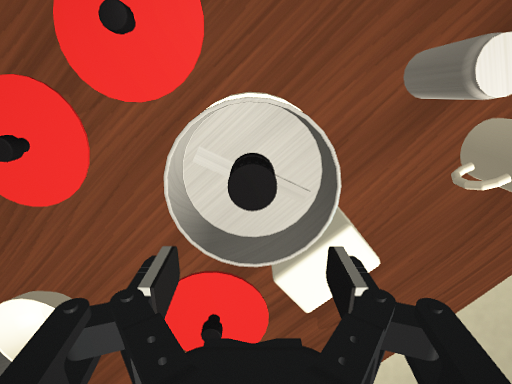

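The cap is in the middle of the bowl at (251,185), and the gripper axis is within about 1 mm of it. Descending and gripping.

```bash
python3 -m creep '[[[0,-0.5,8],[0,0,0]],[[0,0,18],[0,0,0]],[[0,0,25],[0,0,0]],[[0,0,25],[0,0,0]],[[0,0,24],[0,0,0]],[[0,0,20],[0,0,0]],[[0,0,13],[0,0,0]],[[0,0,9],[0,0,0]],[[0,0,6],[0,0,0]],[[0,0,0],[0,0,0]]]' 76
python3 -m creep '[[[0,0,0],[0,0,0]],[[0,0,0],[0,0,0]],[[0,0,0],[0,0,0]],[[0,0,0],[0,0,0]]]' 40
```

```text
clock: 16.35
eef_pos: [0.5583, -0.2287, 0.0612]
tool_rot: [0.376, 0.926, -0.0, -0.0]
ft_force: [0.6, 0.9, 0.2]
grip_width: 0.076
grasp_force: 0.0
clock: 16.85
eef_pos: [0.5591, -0.229, 0.0624]
tool_rot: [0.376, 0.926, 0.0, 0.001]
ft_force: [-0.3, -0.9, 4.7]
grip_width: 0.0465
grasp_force: 61.8
```

Gripped at 46.5 mm. Trying anticlockwise seen from above first (tool −z turn), watching the torque.

```bash
python3 -m creep '[[[0,0,0],[0,0,-0.06]],[[0,0,0],[0,0,-0.06]],[[0,0,0],[0,0,-0.06]],[[0,0,0],[0,0,-0.06]]]' 40; python3 -c "
from h import *
o=bot.get_obs();print(o['ft_torque'],o['ft_force'],R.from_quat(o['tool_rot']).as_euler('xyz')[2],o['joint_pos'][5],o['joint_pos'][0],o['tau'][5])"
```

```text
clock: 17.35
eef_pos: [0.5592, -0.229, 0.0624]
tool_rot: [0.262, 0.965, -0.0, 0.001]
ft_force: [0.0, 0.4, 5.1]
grip_width: 0.0465
grasp_force: 62.1
[ 0.07434538  0.01962344 -0.06944421] [0.04429502 0.37628249 5.13300066] 2.6115486288933636 0.14126192023424577 -0.38878172488816304 0.3144890908151865
```

Torque is only 0.07 N·m after 0.24 rad, past where a tightening stop would be, so this is the loosening direction. Continuing to about 1.0 rad.

```bash
python3 -m creep '[[[0,0,0],[0,0,-0.1]],[[0,0,0],[0,0,-0.1]],[[0,0,0],[0,0,-0.1]],[[0,0,0],[0,0,-0.1]],[[0,0,0],[0,0,-0.1]],[[0,0,0],[0,0,-0.1]],[[0,0,0],[0,0,-0.1]],[[0,0,0],[0,0,-0.06]],[[0,0,0],[0,0,0]]]' 40; python3 -c "
from h import *
o=bot.get_obs();print(o['ft_torque'],o['ft_force'],o['joint_pos'][5])"
python3 -m creep '[[[0,0,-2],[0,0,0]],[[0,0,-2],[0,0,0]],[[0,0,-2],[0,0,0]],[[0,0,-2],[0,0,0]],[[0,0,0],[0,0,0]]]' 40
```

```text
clock: 18.48
eef_pos: [0.5594, -0.2288, 0.0624]
tool_rot: [-0.114, 0.993, -0.0, 0.001]
ft_force: [0.9, 0.2, 5.4]
grip_width: 0.0466
grasp_force: 61.9
[ 0.15554509 -0.02733136  0.04226091] [0.9313728  0.18364826 5.42310496] -0.6174103629185642
clock: 19.1
eef_pos: [0.5582, -0.2287, 0.0694]
tool_rot: [-0.114, 0.993, -0.0, -0.0]
ft_force: [-0.1, 0.6, -0.3]
grip_width: 0.0467
grasp_force: 61.6
```

It rises past 4 mm with no resistance, so it's free. Lifting it clear.

```bash
python3 -m creep '[[[0,0,-4],[0,0,0]],[[0,0,-6],[0,0,0]],[[0,0,-8],[0,0,0]],[[0,0,-12],[0,0,0]],[[0,0,-18],[0,0,0]],[[0,0,-24],[0,0,0]],[[0,0,-28],[0,0,0]],[[0,0,-28],[0,0,0]],[[0,0,-24],[0,0,0]],[[0,0,-18],[0,0,0]],[[0,0,-10],[0,0,0]],[[0,0,-4],[0,0,0]]]' 40
python3 -m creep '[[[0,0,0],[0,0,0]],[[0,0,0],[0,0,0]],[[0,0,0],[0,0,0]]]' 40
python3 w.py w6 cap_top=.28
python3 - <<'E'
from fit import *
p=vision.camera("side");w=cv2.imread("pics/w6.png")
cv2.imwrite("pics/v4.png",np.hstack([w,p["image"][100:384,200:400]]) if 0 else np.hstack([cv2.resize(w,(400,300)),cv2.resize(p["image"][140:320,190:430],(400,300))]))
E
```

```text
clock: 20.6
eef_pos: [0.5584, -0.2288, 0.2541]
tool_rot: [-0.114, 0.993, -0.0, 0.0]
ft_force: [-0.2, -0.4, -0.6]
grip_width: 0.0465
grasp_force: 61.7
clock: 20.98
eef_pos: [0.558, -0.2286, 0.2525]
tool_rot: [-0.114, 0.993, 0.0, -0.001]
ft_force: [-0.1, 1.0, -1.3]
grip_width: 0.0464
grasp_force: 61.7
20.975 [ 0.558  -0.2286  0.2525] [-0.1139  0.9935  0.0003 -0.0006] [-0.3887  0.4468  0.3544  1.4798 -0.     -0.6169] [-0.1041  0.9929 -1.2805]
cap_top 0.91 [249. 281.] [ 0.5592 -0.2295  0.28  ] [ 0.5583 -0.2297  0.2812] tool mm [ -0.8767  -1.1943 -27.4708]
```

View pics/v4.png

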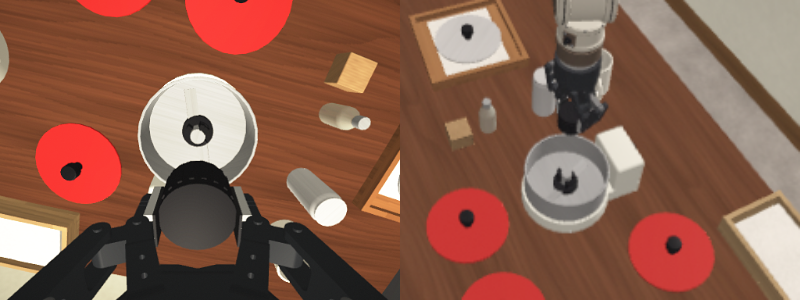

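The cap is in the gripper (left view, 197,205), with its underside about 14 cm above the rim. The bare hub shows in the bowl, the lid is still in the tray, and the bystanders are in place. Handing the job in.

```bash
python3 -c "
from workcell import workorder
print(workorder.job_done())"
```

```text
the job is handed in; nothing more can be done
None
```

I handed the job in at about 21 s: the lid lies flat, knob up, in the middle of the tray, and the cap (right-handed thread) is held still in the gripper about 14 cm above the bowl's rim; no verdict came back.

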